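Fill the hazelnut jar and snap its cap on

TASK

Put the hazelnuts away: pour all six from the small steel cup into the white storage jar and stand the empty cup upright on the worktop again. Then put the white cap on the jar and press it straight down until it clicks home, flush on the jar's rim; do not let go after the click, but finish while still holding the cap by its knob and pressing it down firmly. Leave the tins, spice jar, tomato and garlic where they are.

Things in the scene. Friction and masses are not known exactly. Their poses are not given: they have to be found in the camera images.
- jar: open white ceramic storage jar, fixed to the worktop by a black rubber foot 116 mm across. 104 mm high, belly 108 mm across up to 64 mm, neck 86 mm across from 74 mm up, bevelled to 78 mm at the rim; mouth 74 mm across. Four sprung steel balls stick 5.5 mm out of the neck, 88 mm up. Origin: centre of its underside on the worktop, z up
- jar_mouth (a point): centre of the jar's mouth, level with its rim, 104 mm above the worktop
- cap: loose round white ceramic cap, 106 mm across, about 80 g, skirt down. Skirt 26 mm deep with a snap bead inside its foot (bore 91 mm); top face 31 mm up, and on its middle a square knob 26 x 26 mm and 26 mm high, sides along the cap's x and y. Origin: centre of the skirt's lower edge, z up. Any yaw fits. Fully home, the origin is 78 mm above the worktop
- cap_knob (a point): middle of the top of the cap's knob, 57 mm above the cap's origin. On the jar the cap meets the balls with this point about 148 mm above the worktop; the force rises to about 9 N, falls away 4 to 6 mm lower (the click: the balls now pull the cap down) and rises again when the cap lands on the rim, at 135 mm
- cup: small loose steel measuring cup without handle, round with straight upright walls: 70 mm high, 62 mm across, wall 3 mm, inner floor 4 mm up, about 120 g, with the six hazelnuts in it. Fingers fit round it from outside. Origin: centre of its underside, z up
- cup_rim (a point): centre of the cup's mouth, 70 mm above its origin
- nut0_center (a point): hazelnut 1 of 6: brown, 18 mm across, 19 mm high, 10 g, in the cup at the start; this point is its middle
- nut1_center (a point): hazelnut 2 of 6: brown, 18 mm across, 19 mm high, 10 g, in the cup at the start; this point is its middle
- nut2_center (a point): hazelnut 3 of 6: brown, 18 mm across, 19 mm high, 10 g, in the cup at the start; this point is its middle
- nut3_center (a point): hazelnut 4 of 6: brown, 18 mm across, 19 mm high, 10 g, in the cup at the start; this point is its middle
- nut4_center (a point): hazelnut 5 of 6: brown, 18 mm across, 19 mm high, 10 g, in the cup at the start; this point is its middle
- nut5_center (a point): hazelnut 6 of 6: brown, 18 mm across, 19 mm high, 10 g, in the cup at the start; this point is its middle
- milk_tin: bystander: food tin 76 mm across, 110 mm high, at the back of the worktop
- spice_jar: bystander: spice jar with a dark cap, 44 mm across, 105 mm high
- fish_tin: bystander: flat tin 86 mm across, 40 mm high
- tomato: bystander: red tomato, 65 mm across, 66 mm high, at the near side
- garlic: bystander: garlic bulb, 60 mm across, 59 mm high, at the near side

How it is judged:
On the way, in this order (a step that is already met when the one before it is completed fails the run):
1. all six hazelnuts are in the jar, poured from the cup held above the worktop (horizontal distance between each of nut0_center, nut1_center, nut2_center, nut3_center, nut4_center, nut5_center and jar below 0.046 m and height (world z) of each of nut0_center, nut1_center, nut2_center, nut3_center, nut4_center, nut5_center below 0.098 m and height (world z) of cup above 0.05 m), for 0.1 s.
2. the cup stands upright on the worktop again, released (horizontal distance between cup and jar above 0.075 m and height (world z) of cup below 0.03 m and angle between cup's own z axis and vertical below 0.15 rad and contact force between the fingers and cup below 0.1 N), for 0.2 s.
3. the cap has clicked home on the jar (z of cap in the frame of jar below 0.0815 m and horizontal distance between cap and jar below 0.004 m and angle between cap's own z axis and vertical below 0.06 rad), for 0.1 s.
At the end, for the whole second after the job is handed in: All six nuts in the jar; cup upright (0.15 rad) on the worktop; cap clicked home (within 3.5 mm of its seated height, 4 mm of the jar axis, level to 0.06 rad), fingers still on it and pressing it on the jar with over 4 N (all of step 3 and horizontal distance between each of nut0_center, nut1_center, nut2_center, nut3_center, nut4_center, nut5_center and jar below 0.046 m and height (world z) of each of nut0_center, nut1_center, nut2_center, nut3_center, nut4_center, nut5_center below 0.098 m and horizontal distance between cup and jar above 0.075 m and height (world z) of cup below 0.03 m and angle between cup's own z axis and vertical below 0.15 rad and contact force between cap and jar above 4 N and contact force between the fingers and cap above 2 N); the arm keeps its last pose, push and grip.
It fails at once if a tin, the spice jar, the tomato or the garlic is shoved or knocked over (distance of any of milk_tin, spice_jar, fish_tin, tomato, garlic from where it was at the start of the episode above 0.03 m or angle between any of milk_tin, spice_jar, fish_tin, tomato, garlic's own z axis and vertical above 0.5 rad).
It also fails if it takes over 72 s, if anything falls off the work surface, if the arm or the gripper's body presses on something with over 40 N, if the wrist force passes 120 N, or if a joint passes its speed limit or range.

ROBOT

A 7-joint arm with a two-finger parallel gripper is mounted at the origin on a cart in front of the work surface, level with it; the furniture and walls round the work are solid. World frame = base frame: x ahead of the robot, y to its left, z up, the work surface at z = 0. Lengths are in m, angles in rad, forces in N, time in s.
With the tool pointing down it reaches from about 0.425 to 0.95 m from the base axis. Payload 4.7 kg.
Tool frame: the origin (TCP) lies on the centre line of the jaws, within the pads' length; the fingertips stand ctrl.tcp_to_tips ahead of it and the grasp point (between the pads) lies 5 mm behind it (ctrl.tcp_to_tips is the distance from the TCP to the fingertips, in m); z points along the fingers, y is the line along which they close (so a half turn about z gives the same grasp; the last joint's range is limited). The gripper opens to 85 mm and grips with 20 to 120 N. Pads are 22 mm wide; open, the fingers measure 114 mm over their backs; the gripper's body (76 mm by 85 mm) begins 54 mm behind the grasp point. The pads swing forward as they close: fully open they stand 13 mm farther back than shut.
Start: joints at [-1.16, 0.469, -0.049, 1.532, 0.024, 1.141, -0.082], TCP at [0.287, 0.611, 0.245] pointing down, gripper open.
Joint ranges: [-2.59, 2.59], [-0.33, 1.99], [-1.39, 1.29], [0.1, 2.45], [-1.04, 4.18], [0.21, 1.99], [-2.66, 2.66]. Speed limits (rad/s): [2.57, 2.57, 3.14, 3.14, 3.14, 3.14, 3.14].

INTERFACE

Orientations are given as a rotation vector (axis times angle).
In Python, from rig import ctrl gives the robot as it stands.
- The arm moves only by the tool play_rows, never from a script. Its arguments are lists of equal length, an entry for each row: "rot": the turn, a rotation vector about the world's x, y, z in degrees, a list of three; "translation": the shift along the world's x, y, z in cm, a list of three; "fingers": the closure, from 0 (fully open) to 1 (shut). In form: {"rot": [[ax, ay, az], ...], "translation": [[x, y, z], ...], "fingers": [fingers, ...]}. A call has 1 to 12 rows; each row shifts and turns the commanded pose from where the row before left it; what a row does not reach is not made up. A row lasts 1/8 s, in which the tool goes at most 62.5 mm and 10.7 degrees, less where a joint would pass 70% of its speed; a pose out of reach is approached as far as the arm can. A call with a gripper value outside its range is refused whole. The fingers move at their own pace and stop on an object; the grip force is fixed at half the most. Time passes only in rows, so rows that do not move let the fingers close. It gives the time, the measured TCP pose, the force, the opening and the grip force at its end, in the units of the state.
- ctrl.get_state(): the state, without advancing time (a new reading comes with each control period).
- ctrl.get_image(name): name is "scene" or "top"; returns a dict with "color" (480x640x3 uint8, red, green, blue), "K" (3x3 intrinsics, pixels), "pose" (4x4, takes a point from camera to world coordinates). Camera axes: x right, y down, z forward; pixel columns grow to the right and rows downward; lengths in m; the calibration is good to about 2 mm. A picture is of the moment at which its call begins. There is no depth.
- ctrl.job_done(): hands the job in; it is judged then, once.
The state is a dict: "time_s": time; "joint_positions": joint angles; "joint_velocities": joint speeds; "tau": joint torques, N m; "tool_pos": TCP position; "tcp_rot": TCP orientation; "force": force on the tool from outside, world axes, zero at the start; "wrist_torque": the same for the moment, N m; "opening": finger opening in m; "grip_force": force on a finger pad.
Only numpy, scipy, OpenCV 4.12 (cv2) and the standard library are available. Lean on these libraries where they do the work, as an engineer would, in place of code of your own. Each camera call takes 0.05 s, during which the arm holds its last target. There are 200 camera calls.

## Working session

There is one attempt and no reset: what is moved stays moved. The work goes in short steps, Python scripts to look and compute and a tool call to move; the robot and the scene stay as the last step left them, time stands still between calls to the robot, and variables do not carry over. Pictures are saved under pics/ and viewed, at most 10 in all, crops included, and the job is handed in when it is done.

Besides the shell and the picture viewer there is one more tool, called after "Emit:" by a JSON object that holds its "name" and its "arguments". play_rows: Moves the arm, as the interface text tells. Its arguments: {"type":"object","properties":{"rot":{"type":"array"},"translation":{"type":"array"},"fingers":{"type":"array"}},"required":["rot","translation","fingers"]}

```bash
mkdir -p pics; ls
python3 - <<'E'
from rig import ctrl
import cv2
print(ctrl.get_state(), ctrl.tcp_to_tips)
for n in("scene","top"):
    i=ctrl.get_image(n); cv2.imwrite(f"pics/{n}0.png",i["color"][:,:,::-1]); print(n,i["K"].tolist(),i["pose"].tolist())
E
```

```text
pics
{'time_s': 0.0, 'joint_positions': array([-1.15985997,  0.46945158, -0.04863252,  1.53371158,  0.02410404,
        1.14103007, -0.08231437]), 'joint_velocities': array([-2.43237914e-03,  1.85193652e-03,  4.96946693e-05,  1.41188683e-03,
       -1.42635906e-03, -2.94105996e-04, -2.31421313e-04]), 'tau': array([ 3.91477442e-04, -5.10329354e+01, -4.67049843e-02, -2.37704748e+01,
        1.06543882e-02,  7.69122038e-03,  6.11369771e-06]), 'tool_pos': array([0.28713506, 0.61024652, 0.24424722]), 'tcp_rot': array([-0.68517395, -3.06557624,  0.003108  ]), 'force': array([ 0.19324798,  1.32692503, -0.01695929]), 'wrist_torque': array([ 0.00777177,  0.04591426, -0.00241657]), 'grip_force': 0.0, 'opening': 0.08555278838814794} 0.014
scene [[438.06037351383674, 0.0, 315.79911789715896], [0.0, 438.06037351383674, 242.78499265812206], [0.0, 0.0, 1.0]] [[0.8358839016842472, -0.38410767274954677, 0.3921216630588609, 0.15856335055282547], [-0.5487985482859018, -0.570658344616876, 0.6108757706100427, -0.6840735056575149], [-0.010874571458523373, -0.72581702202005, -0.6878018568174555, 0.7516929896841085], [0.0, 0.0, 0.0, 1.0]]
top [[620.2163575287735, 0.0, 318.63969660354803], [0.0, 620.2163575287735, 235.98187091328836], [0.0, 0.0, 1.0]] [[-0.0009961766335365551, -0.9966263681213531, 0.08206637555878726, 0.4280598661762708], [-0.9999746464390227, 0.0004141556149488917, -0.007108794150778877, -0.10471486229659158], [0.007050823445976889, -0.08207137649855598, -0.9966015126661036, 1.1928996939605772], [0.0, 0.0, 0.0, 1.0]]
```

View pics/scene0.png

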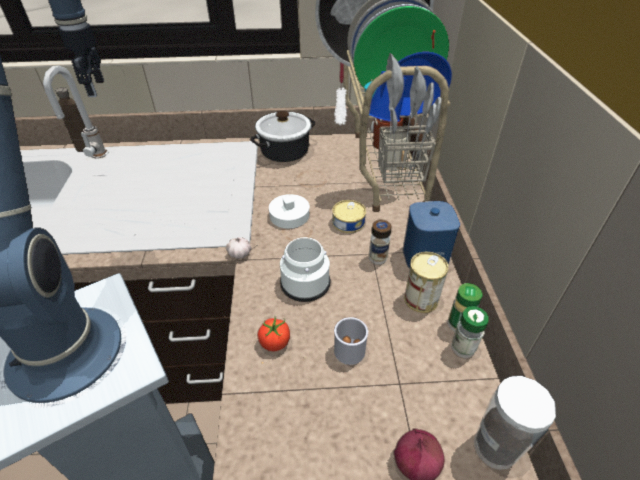

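View pics/top0.png

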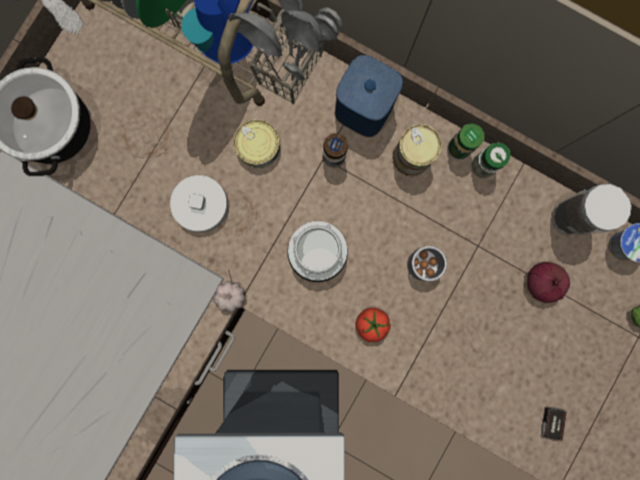

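The scene shows the jar (304,270), the cup with nuts (350,340) and the cap (289,210). In the top view they are at about jar (319,250), cup (428,264) and cap (198,204), with the tomato (373,325), garlic (230,296), spice jar (335,150) and fish tin (257,144). I'll enlarge these next.

```bash
cat > h.py <<'E'
import numpy as np
from rig import ctrl
def ray(cam,uv,z):
    i=CAM[cam] if cam in CAM else CAM.setdefault(cam,ctrl.get_image(cam))
    P=i["pose"]; d=P[:3,:3]@np.linalg.inv(i["K"])@[*uv,1]; o=P[:3,3]
    return o+d*(z-o[2])/d[2]
CAM={}
E
python3 - <<'E'
import cv2,numpy as np
a=cv2.imread("pics/top0.png");b=cv2.imread("pics/scene0.png")
def c(i,x,y): 
    o=cv2.resize(i[y:y+76,x:x+76],None,fx=3.5,fy=3.5,interpolation=cv2.INTER_CUBIC)
    for k in range(0,76,10):
        cv2.putText(o,str(x+k),(int(k*3.5),8),0,.3,(0,0,255)); cv2.putText(o,str(y+k),(0,int(k*3.5)+3),0,.3,(0,0,255))
        o[int((k+.5)*3.5),::4]=(0,0,255); o[::4,int((k+.5)*3.5)]=(0,0,255)
    return o
r1=np.hstack([c(a,281,212),c(a,390,227),c(a,160,166)]);r2=np.hstack([c(b,267,228),c(b,312,305),c(b,251,172)])
cv2.imwrite("pics/m.png",np.vstack([r1,r2]));print(r1.shape)
E
```

```text
(266, 798, 3)
```

View pics/m.png

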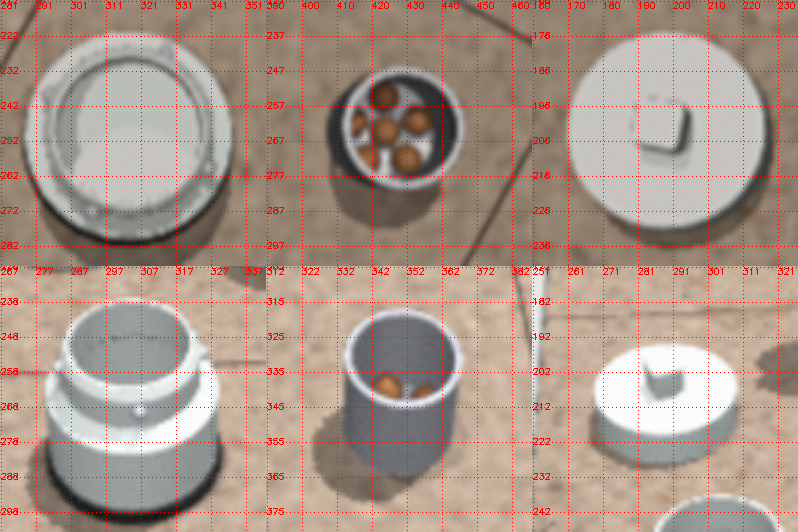

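The crops give the jar rim, cup rim and cap edges at about 1 px. I'll fit their centres by projecting circles into both views.

```bash
cat >> h.py <<'E'
def proj(cam,p):
    i=CAM[cam] if cam in CAM else CAM.setdefault(cam,ctrl.get_image(cam))
    P=i["pose"]; q=(np.asarray(p)-P[:3,3])@P[:3,:3]@i["K"].T
    return q[...,:2]/q[...,2:]
T=np.linspace(0,2*np.pi,180)
def box(cam,c,r):
    q=proj(cam,np.c_[c[0]+r*np.cos(T),c[1]+r*np.sin(T),np.full(180,c[2])])
    return np.r_[q.min(0),q.max(0)]
E
python3 - <<'E'
from h import *
from scipy.optimize import least_squares
def m(x0,y0,X0,Y0,b): return np.array([x0+(b[0]-X0)/3.5,y0+(b[1]-Y0)/3.5,x0+(b[2]-X0)/3.5,y0+(b[3]-Y0)/3.5])-.36
O={"jar":(.104,.039,None,m(267,228,0,266,(66,298,194,386))),
"jarbelly":(.064,.054,m(281,212,0,0,(24,30,232,240)),None),
"cup":(.07,.031,m(390,227,266,0,(343,67,463,188)),m(312,305,266,266,(345,310,460,405))),
"cap":(.031,.053,m(160,166,532,0,(568,32,766,229)),m(251,172,532,266,(594,344,738,435)))}
for n,(z,r,t,s) in O.items():
    for use in ("t","s"):
        b={"t":t,"s":s}[use]
        if b is None: continue
        cam={"t":"top","s":"scene"}[use]
        R=least_squares(lambda c:box(cam,(c[0],c[1],z),r)-b,[.5,-.1])
        print(n,use,R.x.round(4),R.fun.round(1))
k=ray("top",(160+128/3.5-.36,166+123/3.5-.36),.057);print("knob",k)
print("jar top mouth",ray("top",(317.9,249.8),.104))
for n,u,z in(("milk",(420,138),.11),("spice",(335,145),.105),("fish",(258,141),.04),("tom",(373,324),.04),("garlic",(230,296),.03),("tallbluebox",(370,88),.1)):print(n,ray("top",u,z).round(3))
E
```

```text
jar s [ 0.4963 -0.1105] [-0.1 -0.3  0.1  0.3]
jarbelly t [ 0.4952 -0.1102] [ 0.1  0.4 -0.1 -0.4]
cup t [ 0.4713 -0.3123] [ 0.1  0.2 -0.1 -0.2]
cup s [ 0.4707 -0.3136] [-0.2 -0.3  0.2  0.3]
cap t [0.5866 0.114 ] [ 0.1  0.3 -0.1 -0.3]
cap s [0.5869 0.1109] [ 0.3  0.3 -0.3 -0.3]
knob [0.58680838 0.11284996 0.057     ]
jar top mouth [ 0.49334683 -0.111157    0.104     ]
milk [ 0.692 -0.293  0.11 ]
spice [ 0.68  -0.142  0.105]
fish [0.703 0.001 0.04 ]
tom [ 0.36  -0.213  0.04 ]
garlic [0.412 0.052 0.03 ]
tallbluebox [ 0.786 -0.205  0.1  ]
```

Emit:
{"name": "play_rows", "arguments": {"rot": [[0,0,-0.7],[0,0,-0.7],[0,0,-0.7],[0,0,-0.7],[0,0,-0.7],[0,0,-0.7],[0,0,-0.7],[0,0,-0.7],[0,0,-0.7],[0,0,-0.7],[0,0,-0.7],[0,0,-0.7]], "translation": [[2.2,-4.3,0.2],[2.2,-4.3,0.2],[2.2,-4.3,0.2],[2.2,-4.3,0.2],[2.2,-4.3,0.2],[2.2,-4.3,0.2],[2.2,-4.3,0.2],[2.2,-4.3,0.2],[2.2,-4.3,0.2],[2.2,-4.3,0.2],[2.2,-4.3,0.2],[2.2,-4.3,0.2]], "fingers": [0,0,0,0,0,0,0,0,0,0,0,0]}}

```text
time_s: 1.7
tool_pos: [0.5518, 0.0934, 0.2694]
tcp_rot: [0.908, 3.007, 0.0]
force: [1.5, -0.4, 0.7]
opening: 0.0857
grip_force: 0.0
```

Emit:
{"name": "play_rows", "arguments": {"rot": [[0,0,0],[0,0,0],[0,0,0],[0,0,0],[0,0,0],[0,0,0],[0,0,0],[0,0,0],[-4.98,-7.5,0],[-4.98,-7.5,0],[-4.98,-7.5,0],[-4.98,-7.5,0]], "translation": [[-1.9,-4.4,0],[-1.9,-4.4,0],[-1.9,-4.4,0],[-1.9,-4.4,0],[-1.9,-4.4,0],[-1.9,-4.4,0],[-1.9,-4.4,0],[-1.9,-4.4,0],[0,0,0],[0,0,0],[0,0,0],[0,0,0]], "fingers": [0,0,0,0,0,0,0,0,0,0,0,0]}}

```text
time_s: 3.2
tool_pos: [0.3994, -0.2566, 0.2701]
tcp_rot: [0.729, 2.416, -0.236]
force: [0.1, -2.2, 0.5]
opening: 0.0854
grip_force: 0.0
```

Run:
```python
from h import *
from scipy.spatial.transform import Rotation as R
s=ctrl.get_state();print(s["joint_positions"].round(3),s["tool_pos"]);print(R.from_rotvec(s["tcp_rot"]).as_matrix().round(3))
```

```text
[ 0.084 -0.162  0.305  2.366  0.485  0.337  0.975] [ 0.39942148 -0.25659821  0.27008747]
[[-0.671  0.552  0.495]
 [ 0.446  0.834 -0.326]
 [-0.593  0.002 -0.805]]
```

```bash
cat > fk.py <<'E'
import numpy as np
from scipy.spatial.transform import Rotation as R
def rots(q,S,o7):
    s1,s3,s5,s7=S; A=[R.from_euler('z',s1*q[0])]
    for ax,a in(('y',q[1]),('z',s3*q[2]),('y',q[3]),('z',s5*q[4]),('y',q[5]),('z',s7*q[6]+o7)): A.append(A[-1]*R.from_euler(ax,a))
    return A
def basis(q,S,o7):
    A=rots(q,S,o7); ez=[0,0,1];ex=[1,0,0]
    # columns: base h, shoulder-upper z,x ; forearm z,x ; wrist z,x
    return np.c_[ez,A[2].apply(ez),A[2].apply(ex),A[4].apply(ez),A[4].apply(ex),A[5].apply(ez),A[5].apply(ex)],A[6]
E
python3 - <<'E'
from fk import *
import itertools
D=[([-1.15985997,.46945158,-.04863252,1.53371158,.02410404,1.14103007,-.08231437],[.28713506,.61024652,.24424722],[-.68517395,-3.06557624,.003108])]
from rig import ctrl
s=ctrl.get_state();D.append((s["joint_positions"],s["tool_pos"],s["tcp_rot"]))
r=[]
for S in itertools.product((1,-1),repeat=4):
  for o in (0,np.pi/2,np.pi,-np.pi/2):
    e=max((R.from_rotvec(d[2]).inv()*rots(d[0],S,o)[6]).magnitude() for d in D)
    r.append((e,S,o))
r.sort(key=lambda t:t[0]);print(r[:3])
E
```

```text
[(7.934596246794438e-09, (-1, -1, -1, -1), 1.5707963267948966), (0.5843047207022558, (1, -1, -1, 1), 0), (0.6098072465965104, (-1, 1, -1, -1), 1.5707963267948966)]
```

Emit:
{"name": "play_rows", "arguments": {"rot": [[3,5,3],[3,5,3]], "translation": [[4,-3,3],[4,-3,3]], "fingers": [0,0]}}

```text
time_s: 3.45
tool_pos: [0.4558, -0.3059, 0.3111]
tcp_rot: [0.687, 2.605, -0.172]
force: [1.0, -1.1, 0.5]
opening: 0.0857
grip_force: 0.0
```

Run:
```python
import re
t=open("fk.py").read().replace("return np.c_[ez,A[2].apply(ez),A[2].apply(ex),A[4].apply(ez),A[4].apply(ex),","return np.c_[ez,A[2].apply(ez),A[2].apply(ex),A[3].apply(ez),A[3].apply(ex),")
open("fk.py","w").write(t)
from fk import *
from rig import ctrl
s=ctrl.get_state()
D=[([-1.15985997,.46945158,-.04863252,1.53371158,.02410404,1.14103007,-.08231437],[.28713506,.61024652,.24424722]),([ .084,-.162,.305,2.366,.485,.337,.975],[.39942148,-.25659821,.27008747]),(s["joint_positions"],s["tool_pos"])]
S=(-1,)*4
M=np.vstack([basis(d[0],S,np.pi/2)[0] for d in D]);y=np.hstack([d[1] for d in D])
x,res,rk,sv=np.linalg.lstsq(M,y,rcond=None);print(x.round(4),sv.round(3),(M@x-y).round(4),s["joint_positions"].round(3))
```

```text
[ 0.6082  2.4643 -1.8454  0.5273  0.1937  2.9935 -0.8153] [3.413 2.949 0.575 0.478 0.311 0.051 0.013] [ 0.0015  0.0016  0.0039  0.0023 -0.      0.0079  0.0004  0.007  -0.0117] [-0.111 -0.022  0.62   2.077  0.039  0.623  1.541]
```

```bash
cat > data.py <<'E'
import numpy as np
from fk import *
D=[([-1.15985997,.46945158,-.04863252,1.53371158,.02410404,1.14103007,-.08231437],[.28713506,.61024652,.24424722]),([ .084,-.162,.305,2.366,.485,.337,.975],[.39942148,-.25659821,.27008747])]
E
python3 - <<'E'
from data import *
from rig import ctrl
for _ in range(2):
    s=ctrl.get_state();print(s["time_s"],s["joint_positions"].tolist(),s["tool_pos"].tolist(),s["tcp_rot"])
D.append((s["joint_positions"],s["tool_pos"]))
open("data.py","a").write(f"D.append(({s['joint_positions'].tolist()},{s['tool_pos'].tolist()}))\n")
S=(-1,)*4
from scipy.optimize import lsq_linear
for sub in ([0,1,3,5],[0,1,2,3,4,5],[0,1,3,5,6],[0,1,2,3,4,5,6]):
    M=np.vstack([basis(d[0],S,np.pi/2)[0] for d in D])[:,sub];y=np.hstack([d[1] for d in D])
    r=lsq_linear(M,y,bounds=(-.6,.6));print(sub,r.x.round(4),(M@r.x-y).round(4))
E
```

```text
3.45 [-0.11094442084208508, -0.022452997271025323, 0.6203087608959028, 2.0771209205605152, 0.03927472459530713, 0.6230152704703366, 1.540696609533082] [0.4558267528471721, -0.30592394863800815, 0.3110546143773471] [ 0.68712795  2.60464094 -0.17227579]
3.45 [-0.11094442084208508, -0.022452997271025323, 0.6203087608959028, 2.0771209205605152, 0.03927472459530713, 0.6230152704703366, 1.540696609533082] [0.4558267528471721, -0.30592394863800815, 0.3110546143773471] [ 0.68712795  2.60464094 -0.17227579]
[0, 1, 3, 5] [0.2454 0.6    0.4428 0.363 ] [-0.0383  0.0147 -0.0121  0.018   0.025   0.0108  0.0123  0.034   0.0013]
[0, 1, 2, 3, 4, 5] [ 0.113   0.6    -0.0233  0.4098 -0.1138  0.3457] [-0.0368  0.0108  0.0005  0.0246  0.0189 -0.0004  0.0058  0.0362 -0.0001]
[0, 1, 3, 5, 6] [0.285  0.6    0.4927 0.3626 0.0493] [-0.0397  0.0109  0.0072  0.0127  0.0066 -0.0033  0.0115  0.0333 -0.0039]
[0, 1, 2, 3, 4, 5, 6] [ 0.1838  0.6     0.062   0.4528 -0.0525  0.3042  0.0839] [-0.0363  0.0166  0.0009  0.0087 -0.004   0.001   0.0061  0.0351 -0.0019]
```

Emit:
{"name": "play_rows", "arguments": {"rot": [[6,0,0],[8,0,0],[8,0,0],[8,0,0]], "translation": [[1,3,0],[1,3,0],[1,3,0],[1,3,0]], "fingers": [0,0,0,0]}}

```text
time_s: 3.95
tool_pos: [0.4991, -0.1861, 0.3137]
tcp_rot: [0.856, 2.656, 0.527]
force: [-0.6, 0.1, -0.2]
opening: 0.0853
grip_force: 0.0
```

```bash
cat > log.py <<'E'
from rig import ctrl
s=ctrl.get_state();print(s["joint_positions"].round(3),s["tool_pos"].round(4),s["tcp_rot"].round(3))
open("data.py","a").write(f"D.append(({s['joint_positions'].tolist()},{s['tool_pos'].tolist()}))\n")
E
python3 log.py
```

```text
[-0.1    0.081  0.648  1.992 -0.597  0.949  1.81 ] [ 0.4991 -0.1861  0.3137] [0.856 2.656 0.527]
```

Emit:
{"name": "play_rows", "arguments": {"rot": [[8,0,0],[8,0,0],[0,8,0],[0,8,0],[0,8,0]], "translation": [[1,3,0],[1,3,2],[1,0,2],[1,0,2],[1,0,2]], "fingers": [0,0,0,0,0]}}

```text
time_s: 4.58
tool_pos: [0.5487, -0.1272, 0.3944]
tcp_rot: [-1.117, -2.67, -0.701]
force: [0.5, -0.4, 0.8]
opening: 0.0854
grip_force: 0.0
```

```bash
python3 log.py
python3 - <<'E'
from data import *
S=(-1,)*4
def ext(q):
    B,_=basis(q,S,np.pi/2);A=rots(q,S,np.pi/2);ey=[0,1,0]
    return np.c_[B,A[0].apply(ey),A[2].apply(ey),A[4].apply(ey)]
M=np.vstack([ext(d[0]) for d in D]);y=np.hstack([d[1] for d in D])
x,_,_,sv=np.linalg.lstsq(M,y,rcond=None);print(x.round(4),sv.round(3),abs(M@x-y).max())
E
```

```text
[-0.1    0.305  0.647  1.586 -0.621  1.576  1.406] [ 0.5487 -0.1272  0.3944] [-1.117 -2.67  -0.701]
[ 2.374e-01  5.544e-01 -1.000e-04  4.668e-01 -1.000e-04  2.920e-01
  0.000e+00 -2.650e-02 -1.540e-02 -3.000e-04] [4.36  4.001 3.543 0.972 0.929 0.536 0.413 0.306 0.266 0.059] 6.857883361410799e-05
```

```bash
cat >> fk.py <<'E'
from scipy.optimize import least_squares
SG=(-1,)*4; X=np.array([.2374,.5544,-.0001,.4668,-.0001,.2920,0,-.0265,-.0154,-.0003])
def fk(q):
    A=rots(q,SG,np.pi/2);ez,ex,ey=np.eye(3)[[2,0,1]]
    B=np.c_[ez,A[2].apply(ez),A[2].apply(ex),A[3].apply(ez),A[3].apply(ex),A[5].apply(ez),A[5].apply(ex),A[0].apply(ey),A[2].apply(ey),A[4].apply(ey)]
    return B@X,A[6]
LO=np.array([-2.59,-.33,-1.39,.1,-1.04,.21,-2.66]);HI=np.array([2.59,1.99,1.29,2.45,4.18,1.99,2.66])
def ik(p,Rt,q0,mg=.06,w=.01):
    def f(q):
        x,Rq=fk(q); return np.r_[(x-p)*5,(Rq*Rt.inv()).as_rotvec(),w*(q-q0)]
    r=least_squares(f,np.clip(q0,LO+mg+1e-3,HI-mg-1e-3),bounds=(LO+mg,HI-mg),max_nfev=30)
    x,Rq=fk(r.x); return r.x,np.linalg.norm(x-p),(Rq*Rt.inv()).magnitude()
def z_(a): return R.from_euler('z',a)
JAR=np.array([.4957,-.1103]);CUP=np.array([.471,-.313])
def graspR(psi,al,fl):
    d=np.array([np.cos(al)*np.cos(psi),np.cos(al)*np.sin(psi),-np.sin(al)]); y=fl*np.array([-np.sin(psi),np.cos(psi),0])
    return R.from_matrix(np.c_[np.cross(y,d),y,d])
def plan(psi,al,fl,spin,u,H=.165,off=.022,grip=.042,ahead=.008,tmax=125):
    Rg=graspR(psi,al,fl);out=[]
    g=np.r_[CUP,grip];d=Rg.as_matrix()[:,2]
    out.append(("stand",g+(ahead-.13)*d,Rg));out.append(("grasp",g+ahead*d,Rg));out.append(("lift",g+ahead*d+[0,0,.15],Rg))
    uu=np.array([np.cos(u),np.sin(u),0]);c=np.r_[JAR,H]-off*uu
    for k in(.5,1): 
        Rk=z_(spin*k)*Rg; gg=g*(1-k)+c*k; gg[2]=.21; out.append(("mv",gg+ahead*Rk.as_matrix()[:,2],Rk))
    e=np.cross([0,0,1],uu)
    for t in range(25,tmax+1,25):
        Rt=R.from_rotvec(e*np.radians(t))*z_(spin)*Rg
        cc=c+[0,0,max(0,.045*(1-t/50))]; out.append((f"t{t}",cc+ahead*Rt.as_matrix()[:,2],Rt))
    return out
E
cat > search.py <<'E'
from fk import *
from data import D
import time,sys
rng=np.random.default_rng(int(sys.argv[1]));q0=np.array(D[-1][0]);best=[];t0=time.time();n=0
box=np.array([[x,y,z] for x in(-.043,.043) for y in(-.043,.043) for z in(-.06,-.2)])
while time.time()-t0<150:
    n+=1
    psi=rng.uniform(-2.2,1.2);al=rng.uniform(.25,1.2);fl=rng.choice([-1,1]);spin=rng.uniform(-1.5,1.5);u=rng.uniform(-np.pi,np.pi)
    P=plan(psi,al,fl,spin,u)
    qs=[];ok=True
    # try the hardest pose (last) first, cheaply
    seed=np.clip(q0+rng.normal(0,.6,7),LO+.1,HI-.1)
    for i,(nm,p,Rt) in enumerate(P):
        bx=p+Rt.apply(box)
        lim=.012 if nm in("grasp","stand") else .12
        if bx[:,2].min()<lim: ok=False;break
    if not ok: continue
    q,e,a=ik(P[1][1],P[1][2],seed)
    if e>.002 or a>.02: continue
    seq=[1,0,2]+list(range(3,len(P)));Q={1:q};cur=q
    for i in [0]:
        Q[0],e,a=ik(P[0][1],P[0][2],q)
        ok=e<.002 and a<.02
    for i in range(2,len(P)):
        if not ok:break
        cur,e,a=ik(P[i][1],P[i][2],cur);Q[i]=cur;ok=e<.002 and a<.02
    if not ok: continue
    qq=np.array([Q[i] for i in range(len(P))])
    jump=abs(np.diff(qq,axis=0)).max()
    if jump>1.3: continue
    sc=jump+.3*abs(qq[0]-q0).max()-2*min((qq-LO).min(),(HI-qq).min())
    best.append((sc,jump,psi,al,fl,spin,u,qq))
best.sort(key=lambda b:b[0]);print(n,len(best))
for b in best[:3]:
    print(np.round(b[:7],2));print(b[7].round(2))
E
(for i in 1 2 3 4; do python3 search.py $i > s$i.txt & done; wait); cat s?.txt
```

```text
16390 196
[ 0.55  0.38  1.19  0.49 -1.    0.4   1.11]
[[ 0.9   0.89  0.22  1.56 -0.88  1.65  1.12]
 [ 0.8   0.91  0.15  1.74 -0.98  1.45  1.19]
 [ 0.78  0.68  0.18  1.73 -0.94  1.59  1.01]
 [ 0.67  0.62  0.12  1.79 -0.87  1.59  1.01]
 [ 0.56  0.6   0.05  1.83 -0.83  1.57  1.02]
 [ 0.36  0.51  0.15  1.83 -0.6   1.38  0.71]
 [ 0.11  0.49  0.25  1.82 -0.32  1.28  0.33]
 [-0.14  0.54  0.36  1.77 -0.04  1.34 -0.04]
 [-0.34  0.67  0.47  1.72  0.17  1.47 -0.32]
 [-0.46  0.86  0.55  1.68  0.31  1.64 -0.5 ]]
[ 0.56  0.35  1.16  0.31 -1.    0.65  1.1 ]
[[ 1.03  0.99  0.08  1.51 -0.89  1.72  1.11]
 [ 0.92  0.98  0.02  1.7  -0.98  1.52  1.18]
 [ 0.92  0.75  0.02  1.72 -0.98  1.64  1.01]
 [ 0.79  0.73 -0.05  1.71 -0.83  1.71  1.02]
 [ 0.64  0.74 -0.12  1.69 -0.71  1.75  1.03]
 [ 0.49  0.65 -0.02  1.69 -0.54  1.61  0.74]
 [ 0.29  0.62  0.09  1.69 -0.34  1.53  0.41]
 [ 0.08  0.63  0.19  1.65 -0.13  1.56  0.06]
 [-0.11  0.72  0.3   1.61  0.05  1.66 -0.23]
 [-0.25  0.85  0.4   1.57  0.19  1.81 -0.47]]
[ 0.59  0.49  1.04  0.94 -1.    0.21  1.23]
[[ 0.62  0.6   0.43  1.81 -0.83  1.28  0.94]
 [ 0.56  0.
[... 4179 characters left out ...]
 1.97  0.47  1.07 -0.53]
 [ 0.26  0.36 -0.2   1.94  0.05  0.97 -0.05]
 [ 0.56  0.46 -0.32  1.88 -0.31  1.1   0.37]
 [ 0.77  0.64 -0.43  1.82 -0.53  1.29  0.62]
 [ 0.89  0.87 -0.51  1.76 -0.68  1.5   0.76]]
[ 0.54  0.38 -1.83  0.4   1.    0.07 -1.39]
[[ 0.02  0.79 -0.25  1.95  1.12  1.5  -1.26]
 [ 0.16  0.85 -0.16  2.02  1.3   1.35 -1.32]
 [ 0.18  0.58 -0.18  2.02  1.22  1.43 -1.06]
 [ 0.03  0.56 -0.27  2.01  1.09  1.56 -1.09]
 [-0.12  0.59 -0.33  1.95  0.97  1.67 -1.16]
 [ 0.08  0.5  -0.43  1.92  0.78  1.43 -0.85]
 [ 0.34  0.49 -0.54  1.87  0.52  1.26 -0.47]
 [ 0.61  0.56 -0.67  1.79  0.23  1.28 -0.1 ]
 [ 0.8   0.72 -0.78  1.7   0.01  1.4   0.17]
 [ 0.92  0.93 -0.85  1.62 -0.16  1.56  0.33]]
```

```bash
cat > mv.py <<'E'
from fk import *
from rig import ctrl
np.set_printoptions(suppress=True,linewidth=150)
PL=plan(1.0,.81,-1,.96,1.75)
def cur():
    s=ctrl.get_state(); return s["tool_pos"],R.from_rotvec(s["tcp_rot"])
def seg(a,b,mm=45,dg=8):
    (p0,R0),(p1,R1)=a,b; w=np.degrees((R1*R0.inv()).as_rotvec()); t=(np.asarray(p1)-p0)*100
    n=max(1,int(np.ceil(max(np.linalg.norm(t)*10/mm,np.linalg.norm(w)/dg))))
    print(n,"rows: rot",(w/n).round(2).tolist(),"tr",(t/n).round(2).tolist(),"| tot",w.round(1),t.round(2))
E
python3 - <<'E'
from mv import *
S=PL[0];hi=(S[1]+[0,0,.15],S[2])
seg(cur(),hi);seg(hi,S[1:]);seg(S[1:],PL[1][1:])
for a,b in zip(PL[1:],PL[2:]):print(b[0],b[1].round(3));seg(a[1:],b[1:])
print(S[1],ctrl.get_state()["force"])
E
```

```text
10 rows: rot [2.3, 2.37, -6.73] tr [-1.23, -2.57, -1.14] | tot [ 23.   23.7 -67.3] [-12.32 -25.66 -11.4 ]
4 rows: rot [0.0, 0.0, 0.0] tr [0.0, 0.0, -3.75] | tot [0. 0. 0.] [  0.   0. -15.]
3 rows: rot [0.0, 0.0, 0.0] tr [1.61, 2.51, -3.14] | tot [0. 0. 0.] [ 4.84  7.54 -9.42]
lift [ 0.474 -0.308  0.186]
4 rows: rot [0.0, 0.0, 0.0] tr [0.0, 0.0, 3.75] | tot [0. 0. 0.] [ 0.  0. 15.]
mv [ 0.486 -0.217  0.204]
4 rows: rot [-0.0, -0.0, 6.88] tr [0.3, 2.28, 0.45] | tot [-0.  -0.  27.5] [1.18 9.14 1.8 ]
mv [ 0.498 -0.127  0.204]
4 rows: rot [0.0, 0.0, 6.88] tr [0.29, 2.25, 0.0] | tot [ 0.   0.  27.5] [1.17 9.01 0.  ]
t25 [ 0.498 -0.13   0.18 ]
4 rows: rot [-6.15, -1.11, -0.0] tr [0.01, -0.07, -0.61] | tot [-24.6  -4.5  -0. ] [ 0.05 -0.29 -2.42]
t50 [ 0.499 -0.133  0.157]
4 rows: rot [-6.15, -1.11, 0.0] tr [0.02, -0.08, -0.57] | tot [-24.6  -4.5   0. ] [ 0.06 -0.34 -2.28]
t75 [ 0.499 -0.136  0.158]
4 rows: rot [-6.15, -1.11, -0.0] tr [0.01, -0.08, 0.03] | tot [-24.6  -4.5  -0. ] [ 0.06 -0.32  0.11]
t100 [ 0.5   -0.139  0.161]
4 rows: rot [-6.15, -1.11, 0.0] tr [0.01, -0.06, 0.06] | tot [-24.6  -4.5   0. ] [ 0.04 -0.24  0.24]
t125 [ 0.5   -0.14   0.164]
4 rows: rot [-6.15, -1.11, 0.0] tr [0.01, -0.03, 0.08] | tot [-24.6  -4.5   0. ] [ 0.02 -0.12  0.32]
[ 0.42555041 -0.38378354  0.13036304] [ 0.47371665 -0.37044527  0.79839502]
```

Emit:
{"name": "play_rows", "arguments": {"rot": [[2.3,2.37,-6.73],[2.3,2.37,-6.73],[2.3,2.37,-6.73],[2.3,2.37,-6.73],[2.3,2.37,-6.73],[2.3,2.37,-6.73],[2.3,2.37,-6.73],[2.3,2.37,-6.73],[2.3,2.37,-6.73],[2.3,2.37,-6.73],[0,0,0]], "translation": [[-1.23,-2.57,-1.14],[-1.23,-2.57,-1.14],[-1.23,-2.57,-1.14],[-1.23,-2.57,-1.14],[-1.23,-2.57,-1.14],[-1.23,-2.57,-1.14],[-1.23,-2.57,-1.14],[-1.23,-2.57,-1.14],[-1.23,-2.57,-1.14],[-1.23,-2.57,-1.14],[0,0,0]], "fingers": [0,0,0,0,0,0,0,0,0,0,0]}}

```text
time_s: 5.95
tool_pos: [0.4237, -0.3857, 0.2781]
tcp_rot: [-2.311, -1.257, -0.92]
force: [0.1, 0.5, 0.0]
opening: 0.0857
grip_force: 0.0
```

Run:
```python
from mv import *
S=PL[0];print(ctrl.get_state()["joint_positions"].round(2));seg(cur(),S[1:],35);seg(S[1:],PL[1][1:])
```

```text
[ 0.39  0.58  0.89  1.72 -0.97  1.69  0.95]
5 rows: rot [0.03, -0.01, 0.05] tr [0.04, 0.04, -2.95] | tot [ 0.2 -0.1  0.2] [  0.18   0.19 -14.77]
3 rows: rot [0.0, 0.0, 0.0] tr [1.61, 2.51, -3.14] | tot [0. 0. 0.] [ 4.84  7.54 -9.42]
```

Emit:
{"name": "play_rows", "arguments": {"rot": [[0,0,0],[0,0,0],[0,0,0],[0,0,0],[0,0,0]], "translation": [[0.04,0.04,-2.95],[0.04,0.04,-2.95],[0.04,0.04,-2.95],[0.04,0.04,-2.95],[0.04,0.04,-2.95]], "fingers": [0,0,0,0,0]}}

```text
time_s: 6.58
tool_pos: [0.429, -0.381, 0.1312]
tcp_rot: [-2.304, -1.267, -0.923]
force: [-0.8, -0.3, -0.0]
opening: 0.0851
grip_force: 0.0
```

Run:
```python
from mv import *
S=PL[0];print(ctrl.get_state()["joint_positions"].round(2));seg(cur(),S[1:],35);seg(cur(),PL[1][1:])
```

```text
[ 0.52  0.72  0.66  1.81 -1.03  1.47  1.11]
1 rows: rot [0.19, 0.17, -0.23] tr [-0.34, -0.27, -0.08] | tot [ 0.2  0.2 -0.2] [-0.34 -0.27 -0.08]
3 rows: rot [0.06, 0.06, -0.08] tr [1.5, 2.42, -3.17] | tot [ 0.2  0.2 -0.2] [ 4.5   7.27 -9.5 ]
```

Emit:
{"name": "play_rows", "arguments": {"rot": [[0,0,0],[0,0,0],[0,0,0],[0,0,0],[0,0,0],[0,0,0],[0,0,0]], "translation": [[0.75,1.21,-1.58],[0.75,1.21,-1.58],[0.75,1.21,-1.58],[0.75,1.21,-1.58],[0.75,1.21,-1.58],[0.75,1.21,-1.58],[0,0,0]], "fingers": [0,0,0,0,0,0,0]}}

```text
time_s: 7.45
tool_pos: [0.4737, -0.3073, 0.037]
tcp_rot: [-2.301, -1.265, -0.923]
force: [-0.6, -0.2, -0.2]
opening: 0.0851
grip_force: 0.0
```

Run:
```python
from mv import *
import cv2
print(ctrl.get_state()["joint_positions"].round(2),ctrl.get_state()["force"]);seg(cur(),PL[1][1:])
o=[]
for n,(x,y) in(("top",(360,200)),("scene",(280,260))):
    i=ctrl.get_image(n)["color"][y:y+130,x:x+130,::-1];o.append(cv2.resize(i,None,fx=3,fy=3,interpolation=cv2.INTER_CUBIC))
cv2.imwrite("pics/g1.png",np.hstack(o))
```

```text
[ 0.66  0.74  0.26  1.91 -1.04  1.13  1.08] [-0.5980595  -0.17368629 -0.16760787]
1 rows: rot [0.04, 0.16, -0.25] tr [0.03, -0.11, -0.08] | tot [ 0.   0.2 -0.2] [ 0.03 -0.11 -0.08]
```

View pics/g1.png

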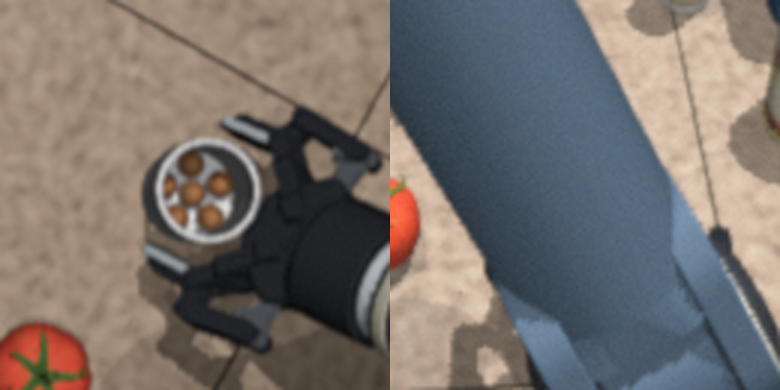

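The cup (crop centre 208,190) stands between the pads (246,130 and 168,262), so I close on it.

Emit:
{"name": "play_rows", "arguments": {"rot": [[0,0,0],[0,0,0],[0,0,0],[0,0,0],[0,0,0],[0,0,0],[0,0,0],[0,0,0]], "translation": [[0,0,0],[0,0,0],[0,0,0],[0,0,0],[0,0,0],[0,0,0],[0,0,1],[0,0,1]], "fingers": [1,1,1,1,1,1,1,1]}}

```text
time_s: 8.55
tool_pos: [0.4723, -0.3094, 0.0571]
tcp_rot: [-2.307, -1.262, -0.921]
force: [-0.6, -0.4, -1.8]
opening: 0.061
grip_force: 65.6
```

Emit:
{"name": "play_rows", "arguments": {"rot": [[0,0,0],[0,0,0],[0,0,0],[0,0,0],[0,0,0],[0,0,0]], "translation": [[0,0,2.5],[0,0,2.5],[0,0,2.5],[0,0,2.5],[0,0,2.5],[0,0,2.0]], "fingers": [1,1,1,1,1,1]}}

```text
time_s: 9.3
tool_pos: [0.4725, -0.3093, 0.2032]
tcp_rot: [-2.307, -1.263, -0.922]
force: [0.8, 0.1, -1.9]
opening: 0.0614
grip_force: 65.6
```

Run:
```python
from mv import *
s=ctrl.get_state();print(s["joint_positions"].round(2),s["force"],s["tool_pos"])
seg(cur(),PL[4][1:],25,6)
```

```text
[ 0.61  0.49  0.33  1.85 -0.9   1.31  0.82] [ 0.77743771  0.09033635 -1.92882584] [ 0.47247675 -0.30934313  0.203237  ]
10 rows: rot [0.01, 0.02, 5.5] tr [0.25, 1.82, 0.01] | tot [ 0.1  0.2 55. ] [ 2.51 18.25  0.1 ]
```

Emit:
{"name": "play_rows", "arguments": {"rot": [[0,0,5.5],[0,0,5.5],[0,0,5.5],[0,0,5.5],[0,0,5.5],[0,0,5.5],[0,0,5.5],[0,0,5.5],[0,0,5.5],[0,0,5.5],[0,0,0]], "translation": [[0.25,1.82,0],[0.25,1.82,0],[0.25,1.82,0],[0.25,1.82,0],[0.25,1.82,0],[0.25,1.82,0],[0.25,1.82,0],[0.25,1.82,0],[0.25,1.82,0],[0.25,1.82,0],[0,0,0]], "fingers": [1,1,1,1,1,1,1,1,1,1,1]}}

```text
time_s: 10.68
tool_pos: [0.4987, -0.1244, 0.202]
tcp_rot: [-1.359, -2.045, -0.548]
force: [1.3, -0.2, -0.9]
opening: 0.0613
grip_force: 65.6
```

Run:
```python
from mv import *
s=ctrl.get_state();print(s["joint_positions"].round(2),s["force"],s["tool_pos"])
for k in (6,7): 
    t=PL[k];seg(cur(),(t[1]+[0,0,.015*(7-k)],t[2]),25,6)
```

```text
[ 0.35  0.55  0.12  1.71 -0.53  1.52  1.07] [ 1.25552749 -0.21244315 -0.9235955 ] [ 0.49870314 -0.12442638  0.2020255 ]
9 rows: rot [-5.47, -0.98, -0.05] tr [-0.0, -0.1, -0.33] | tot [-49.2  -8.9  -0.5] [-0.   -0.87 -2.99]
13 rows: rot [-5.68, -1.03, -0.04] tr [0.0, -0.09, -0.34] | tot [-73.8 -13.4  -0.5] [ 0.05 -1.19 -4.37]
```

Emit:
{"name": "play_rows", "arguments": {"rot": [[-5.47,-1,0],[-5.47,-1,0],[-5.47,-1,0],[-5.47,-1,0],[-5.47,-1,0],[-5.47,-1,0],[-5.47,-1,0],[-5.47,-1,0],[-5.47,-1,0],[-5.47,-1,0],[-5.47,-1,0],[-5.47,-1,0]], "translation": [[0,-0.1,-0.3],[0,-0.1,-0.3],[0,-0.1,-0.3],[0,-0.1,-0.3],[0,-0.1,-0.3],[0,-0.1,-0.3],[0,-0.1,-0.3],[0,-0.1,-0.3],[0,-0.1,-0.3],[0,-0.1,-0.4],[0,-0.1,-0.5],[0,-0.1,-0.5]], "fingers": [1,1,1,1,1,1,1,1,1,1,1,1]}}

```text
time_s: 12.18
tool_pos: [0.497, -0.1405, 0.1613]
tcp_rot: [1.709, 2.323, -0.574]
force: [-0.5, 0.2, -2.0]
opening: 0.0612
grip_force: 65.6
```

Run:
```python
from mv import *
s=ctrl.get_state();print(s["joint_positions"].round(2),s["force"],s["tool_pos"])
for k in (8,9): 
    seg(cur(),PL[k][1:],25,8)
```

```text
[-0.35  0.36  0.37  2.04  0.4   0.88  0.03] [-0.54500954  0.1500064  -2.0435377 ] [ 0.49695951 -0.14049485  0.16125087]
5 rows: rot [-6.51, -1.15, -0.02] tr [0.05, 0.04, -0.01] | tot [-32.5  -5.8  -0.1] [ 0.27  0.18 -0.06]
8 rows: rot [-7.14, -1.28, -0.02] tr [0.04, 0.01, 0.03] | tot [-57.1 -10.2  -0.2] [0.29 0.06 0.27]
```

Emit:
{"name": "play_rows", "arguments": {"rot": [[-7.14,-1.28,0],[-7.14,-1.28,0],[-7.14,-1.28,0],[-7.14,-1.28,0],[-7.14,-1.28,0],[-7.14,-1.28,0],[-7.14,-1.28,0],[-7.14,-1.28,0],[0,0,0],[0,0,0],[0,0,0],[0,0,0]], "translation": [[0.04,0.04,0.03],[0.04,0.04,0.03],[0.04,0.04,0.03],[0.04,0,0.03],[0.04,0,0.03],[0.04,0,0.03],[0.04,0,0.03],[0.04,0,0.03],[0,0,0],[0,0,0],[0,0,0],[0,0,0]], "fingers": [1,1,1,1,1,1,1,1,1,1,1,1]}}

```text
time_s: 13.68
tool_pos: [0.5008, -0.1388, 0.164]
tcp_rot: [1.185, 1.466, -1.234]
force: [-0.4, -0.3, -1.7]
opening: 0.0614
grip_force: 65.9
```

Run:
```python
from mv import *
import cv2
s=ctrl.get_state();print(s["joint_positions"].round(2),s["force"],s["tool_pos"]);seg(cur(),PL[9][1:])
o=[]
for n,(x,y) in(("top",(220,160)),("scene",(220,160))):
    i=ctrl.get_image(n)["color"][y:y+190,x:x+190,::-1];o.append(cv2.resize(i,None,fx=2.1,fy=2.1,interpolation=cv2.INTER_CUBIC))
cv2.imwrite("pics/p1.png",np.hstack(o))
```

```text
[-0.86  0.85  0.63  2.13  1.    1.13 -0.94] [-0.39313948 -0.34202356 -1.66549841] [ 0.50083764 -0.13877449  0.16403678]
1 rows: rot [-0.26, -0.13, -0.13] tr [-0.1, -0.11, -0.01] | tot [-0.3 -0.1 -0.1] [-0.1  -0.11 -0.01]
```

View pics/p1.png

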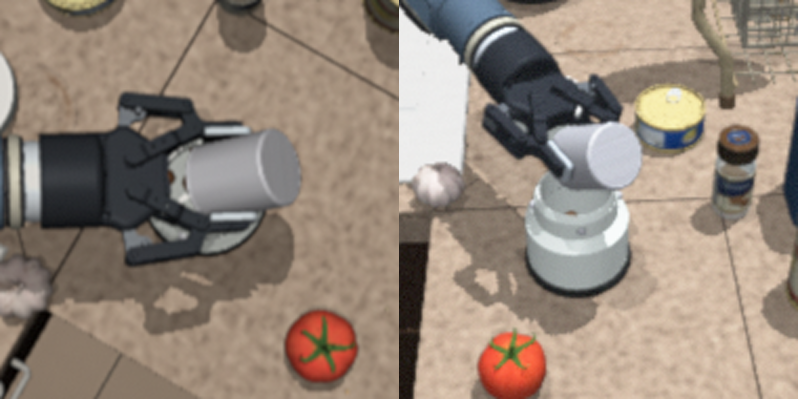

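The picture shows the cup inverted over the jar mouth with nuts in the jar (scene crop 572,212) and none outside. A short shake, then tilt back.

Emit:
{"name": "play_rows", "arguments": {"rot": [[-7,-1.2,0],[-3,-0.5,0],[3,0.5,0],[-3,-0.5,0],[0,0,0],[0,0,0]], "translation": [[0,0,0.3],[0,0.6,0],[0,-0.6,0],[0,0.6,0],[0,-0.6,0],[0,0,0]], "fingers": [1,1,1,1,1,1]}}

```text
time_s: 14.52
tool_pos: [0.5005, -0.1392, 0.1667]
tcp_rot: [1.079, 1.308, -1.314]
force: [0.1, 0.0, -1.6]
opening: 0.0614
grip_force: 66.0
```

Run:
```python
from mv import *
s=ctrl.get_state();print(s["joint_positions"].round(2),s["tool_pos"])
a=(PL[7][1]+[0,0,.02],PL[7][2]);b=(PL[4][1],PL[4][2])
seg(cur(),a,25,7.5);seg(a,b,25,7.5)
```

```text
[-0.88  0.98  0.66  2.12  1.02  1.21 -1.03] [ 0.50048883 -0.13915268  0.16673935]
8 rows: rot [7.38, 1.3, -0.03] tr [-0.02, 0.04, 0.14] | tot [59.1 10.4 -0.3] [-0.13  0.29  1.15]
10 rows: rot [7.38, 1.34, -0.0] tr [-0.02, 0.09, 0.26] | tot [73.8 13.4 -0. ] [-0.17  0.94  2.59]
```

Emit:
{"name": "play_rows", "arguments": {"rot": [[7.38,1.3,0],[7.38,1.3,0],[7.38,1.3,0],[7.38,1.3,0],[7.38,1.3,0],[7.38,1.3,0],[7.38,1.3,0],[7.38,1.3,0],[7.38,1.34,0],[7.38,1.34,0]], "translation": [[0,0.03,0.15],[0,0.03,0.15],[0,0.03,0.15],[0,0.03,0.15],[0,0.03,0.15],[0,0.03,0.15],[0,0.03,0.15],[0,0.03,0.15],[0,0.09,0.26],[0,0.09,0.26]], "fingers": [1,1,1,1,1,1,1,1,1,1]}}

```text
time_s: 15.78
tool_pos: [0.4997, -0.1349, 0.1843]
tcp_rot: [1.762, 2.421, -0.459]
force: [-0.3, -0.2, -2.2]
opening: 0.0609
grip_force: 65.8
```

Emit:
{"name": "play_rows", "arguments": {"rot": [[7.38,1.34,0],[7.38,1.34,0],[7.38,1.34,0],[7.38,1.34,0],[7.38,1.34,0],[7.38,1.34,0],[7.38,1.34,0],[7.38,1.34,0],[0,0,0]], "translation": [[0,0.09,0.26],[0,0.09,0.26],[0,0.09,0.26],[0,0.09,0.26],[0,0.09,0.26],[0,0.09,0.26],[0,0.09,0.26],[0,0.09,0.26],[0,0,0]], "fingers": [1,1,1,1,1,1,1,1,1]}}

```text
time_s: 16.9
tool_pos: [0.4994, -0.1295, 0.2028]
tcp_rot: [-1.375, -2.036, -0.549]
force: [0.4, 0.0, -1.8]
opening: 0.0612
grip_force: 65.9
```

Run:
```python
from mv import *
s=ctrl.get_state();print(s["joint_positions"].round(2),s["force"],s["tool_pos"]);
seg(cur(),PL[4][1:]);seg(cur(),PL[2][1:],25,6)
```

```text
[ 0.32  0.56  0.17  1.71 -0.55  1.54  1.08] [ 0.35600765  0.01558009 -1.76027977] [ 0.49939923 -0.12954747  0.20280526]
1 rows: rot [0.07, 0.04, 0.35] tr [-0.19, 0.27, 0.14] | tot [0.1 0.  0.4] [-0.19  0.27  0.14]
10 rows: rot [0.01, -0.0, -5.46] tr [-0.25, -1.79, -0.17] | tot [  0.1  -0.  -54.6] [ -2.54 -17.88  -1.66]
```

Emit:
{"name": "play_rows", "arguments": {"rot": [[0,0,-5.46],[0,0,-5.46],[0,0,-5.46],[0,0,-5.46],[0,0,-5.46],[0,0,-5.46],[0,0,-5.46],[0,0,-5.46],[0,0,-5.46],[0,0,-5.46],[0,0,0]], "translation": [[-0.25,-1.79,-0.17],[-0.25,-1.79,-0.17],[-0.25,-1.79,-0.17],[-0.25,-1.79,-0.17],[-0.25,-1.79,-0.17],[-0.25,-1.79,-0.17],[-0.25,-1.79,-0.17],[-0.25,-1.79,-0.17],[-0.25,-1.79,-0.17],[-0.25,-1.79,-0.17],[0,0,0]], "fingers": [1,1,1,1,1,1,1,1,1,1,1]}}

```text
time_s: 18.27
tool_pos: [0.4743, -0.3077, 0.1872]
tcp_rot: [-2.307, -1.263, -0.923]
force: [0.0, 0.0, -1.6]
opening: 0.0614
grip_force: 65.9
```

Run:
```python
from mv import *
import cv2
s=ctrl.get_state();print(s["joint_positions"].round(2),s["force"],s["tool_pos"]);seg(cur(),PL[1][1:])
i=ctrl.get_image("top")["color"][190:340,270:470,::-1];cv2.imwrite("pics/q1.png",cv2.resize(i,None,fx=4,fy=4,interpolation=cv2.INTER_CUBIC))
```

```text
[ 0.57  0.52  0.37  1.86 -0.93  1.3   0.86] [ 0.01797236  0.00047374 -1.61492453] [ 0.47433333 -0.30767166  0.18720797]
4 rows: rot [0.05, 0.03, -0.01] tr [-0.01, -0.02, -3.78] | tot [ 0.2  0.1 -0. ] [ -0.04  -0.07 -15.1 ]
```

View pics/q1.png

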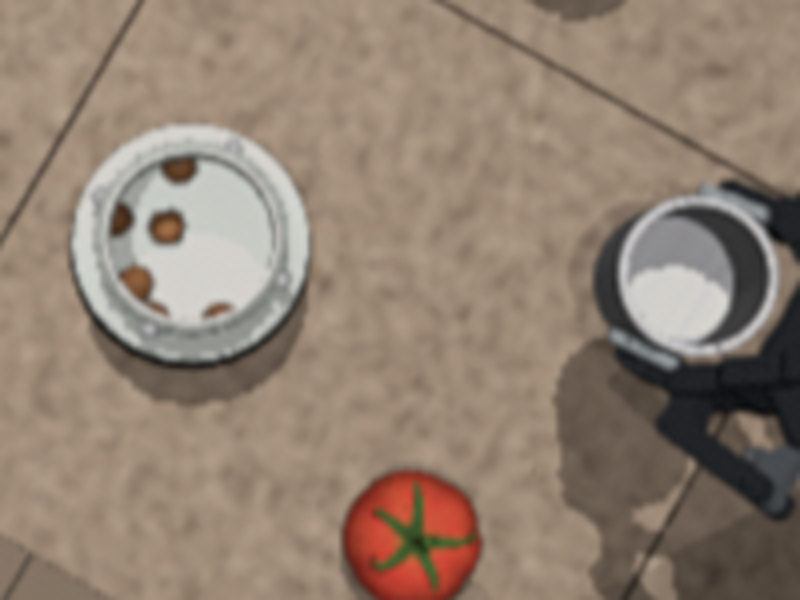

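All six nuts are in the jar (180,168; 120,220; 167,228; 135,283; 153,310; 217,312) and the cup is empty. Lowering it.

Emit:
{"name": "play_rows", "arguments": {"rot": [[0,0,0],[0,0,0],[0,0,0],[0,0,0],[0,0,0],[0,0,0],[0,0,0],[0,0,0],[0,0,0],[0,0,0]], "translation": [[0,0,-3],[0,0,-3],[0,0,-3],[0,0,-3],[0,0,-1.5],[0,0,-0.8],[0,0,-0.3],[0,0,-0.2],[0,0,0],[0,0,0]], "fingers": [1,1,1,1,1,1,1,1,1,1]}}

```text
time_s: 19.58
tool_pos: [0.476, -0.3061, 0.0398]
tcp_rot: [-2.303, -1.269, -0.923]
force: [0.2, -0.4, -1.9]
opening: 0.0612
grip_force: 65.8
```

Emit:
{"name": "play_rows", "arguments": {"rot": [[0,0,0],[0,0,0],[0,0,0]], "translation": [[0,0,-0.2],[0,0,-0.1],[0,0,0]], "fingers": [1,1,1]}}

```text
time_s: 19.95
tool_pos: [0.4761, -0.3061, 0.038]
tcp_rot: [-2.301, -1.268, -0.926]
force: [-1.4, -0.8, 7.0]
opening: 0.0615
grip_force: 66.6
```

Emit:
{"name": "play_rows", "arguments": {"rot": [[0,0,0],[0,0,0],[0,0,0],[0,0,0],[0,0,0],[0,0,0],[0,0,0],[0,0,0],[0,0,0],[0,0,0],[0,0,0],[0,0,0]], "translation": [[0,0,0.1],[0,0,0],[0,0,0],[0,0,0],[0,0,0],[-0.4,-0.6,0.8],[-0.8,-1.25,1.57],[-0.8,-1.25,1.57],[-0.8,-1.25,1.57],[-0.8,-1.25,1.57],[-0.8,-1.25,1.57],[-0.8,-1.25,1.57]], "fingers": [0,0,0,0,0,0,0,0,0,0,0,0]}}

```text
time_s: 21.45
tool_pos: [0.4232, -0.3878, 0.1407]
tcp_rot: [-2.303, -1.268, -0.922]
force: [-0.2, -0.5, -0.6]
opening: 0.0855
grip_force: 0.0
```

Run:
```python
from mv import *
import cv2
s=ctrl.get_state();print(s["joint_positions"].round(2),s["force"],s["tool_pos"])
i=ctrl.get_image("top")["color"];a=i[220:310,380:480,::-1];b=i[165:240,150:250,::-1]
b=i[160:250,150:250,::-1]
cv2.imwrite("pics/q2.png",cv2.resize(np.hstack([a,b]),None,fx=4,fy=4,interpolation=cv2.INTER_CUBIC))
```

```text
[ 0.78  0.63  0.3   1.79 -0.86  1.33  0.97] [-0.2348564  -0.50810246 -0.60305173] [ 0.42324484 -0.38779799  0.14068605]
```

View pics/q2.png

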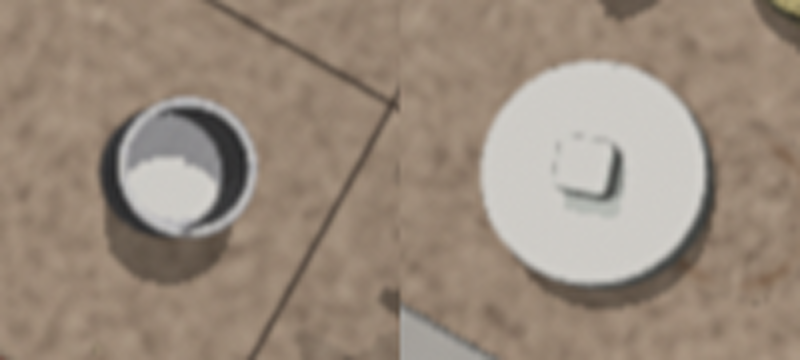

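The cup stands upright at its place. The cap knob's top face is about (586,165) in the right crop, turned by about 8.5°.

Run:
```python
from mv import *
from h import ray
print(ray("top",(150+186/4-.375,160+165/4-.375),.057))
q=ctrl.get_state()["joint_positions"]; p,R0=cur()
up=(p+[.06,.05,.12],R0)
for az in(81.5,-8.5):
  for fl in(1,-1):
    a=np.radians(az);y=fl*np.array([np.cos(a),np.sin(a),0]);d=np.array([0,0,-1.]);Rt=R.from_matrix(np.c_[np.cross(y,d),y,d])
    b=(np.array([.5868,.1125,.2]),Rt)
    print(az,fl,np.degrees((Rt*R0.inv()).magnitude()));seg(up,b,45,8)
    qq=q;
    for k in np.linspace(.1,1,10):
        w=(Rt*R0.inv()).as_rotvec();qq,e,g=ik(up[0]*(1-k)+b[0]*k,R.from_rotvec(w*k)*R0,qq,mg=.02)
    print(qq.round(2),e.round(4),g.round(3))
    for P in((.5868,.1125,.05),(.4957,-.1103,.22),(.4957,-.1103,.126)):
        qq,e,g=ik(np.array(P),Rt,qq,mg=.02);print(qq.round(2),e.round(4),g.round(3))
```

```text
[0.58663712 0.11300649 0.057     ]
81.5 1 119.10602543974706
15 rows: rot [-3.11, -1.38, 7.17] tr [0.69, 3.02, -0.41] | tot [-46.7 -20.7 107.6] [10.38 45.24 -6.13]Traceback (most recent call last):
  File "<stdin>", line 14, in <module>
AttributeError: 'float' object has no attribute 'round'
```

```bash
cat > c.py <<'E'
from mv import *
q=ctrl.get_state()["joint_positions"]; p,R0=cur()
up=(p+[.06,.05,.12],R0)
def down(az,fl):
    a=np.radians(az);y=fl*np.array([np.cos(a),np.sin(a),0]);d=np.array([0,0,-1.]);return R.from_matrix(np.c_[np.cross(y,d),y,d])
if __name__=="__main__":
 for az in(81.5,-8.5):
  for fl in(1,-1):
    Rt=down(az,fl);b=(np.array([.5868,.1127,.2]),Rt)
    print(az,fl);seg(up,b,45,8)
    qq=q;E=0
    for k in np.linspace(.1,1,10):
        w=(Rt*R0.inv()).as_rotvec();qq,e,g=ik(up[0]*(1-k)+b[0]*k,R.from_rotvec(w*k)*R0,qq,mg=.02);E=max(E,e,g)
    print(qq.round(2),E)
    for P in((.5868,.1127,.05),(.4957,-.1103,.22),(.4957,-.1103,.126)):
        qq,e,g=ik(np.array(P),Rt,qq,mg=.02);print(qq.round(2),e,g)
E
python3 c.py
```

```text
81.5 1
15 rows: rot [-3.11, -1.38, 7.17] tr [0.69, 3.02, -0.41] | tot [-46.7 -20.7 107.6] [10.38 45.26 -6.13]
[-0.18  0.39 -0.1   1.77  0.05  0.99  1.12] 3.2757508614885816e-05
[-0.19  0.58 -0.09  1.88  0.08  0.69  1.1 ] 3.911890187994549e-06 4.2374496760557946e-05
[ 0.12  0.22  0.02  1.96 -0.01  0.96  1.56] 7.337925731075822e-06 9.877386762231001e-05
[ 0.12  0.34  0.01  2.05 -0.01  0.75  1.57] 3.053983529216701e-06 2.7227074901664893e-05
81.5 -1
11 rows: rot [-1.69, 3.8, -5.71] tr [0.94, 4.11, -0.56] | tot [-18.6  41.8 -62.8] [10.38 45.26 -6.13]
[-0.56  0.4   0.39  1.79 -0.18  0.98 -1.81] 9.744026033605061e-05
[-0.49  0.59  0.31  1.9  -0.27  0.69 -1.74] 4.485936938052835e-06 4.9492892154269684e-05
[-0.26  0.23  0.47  1.98 -0.13  0.96 -1.45] 5.38095600252416e-06 4.744862216465277e-05
[-0.2   0.36  0.42  2.06 -0.21  0.75 -1.37] 3.994684643506792e-06 3.651715246511301e-05
-8.5 1
11 rows: rot [-3.7, 1.43, 2.07] tr [0.94, 4.11, -0.56] | tot [-40.7  15.7  22.7] [10.38 45.26 -6.13]
[-0.38  0.38  0.16  1.78 -0.07  0.98 -0.34] 5.246396461209828e-05
[-0.35  0.57  0.12  1.89 -0.11  0.68 -0.32] 3.9690458614266935e-06 4.2351878858106795e-05
[-0.08  0.22  0.26  1.97 -0.07  0.96  0.06] 6.043741946660413e-06 7.168179754684502e-05
[-0.05  0.35  0.23  2.06 -0.11  0.75  0.1 ] 3.342991657001662e-06 3.023234396970439e-05
-8.5 -1
20 rows: rot [1.07, 2.77, -7.31] tr [0.52, 2.26, -0.31] | tot [  21.4   55.4 -146.2] [10.38 45.26 -6.13]
[-1.03  0.72  1.27  1.84 -0.84  1.21 -2.64] 0.1453345266307281
[-0.99  0.92  1.15  1.93 -1.02  1.03 -2.64] 0.0013219575965785178 0.017766240510357075
[-0.82  0.46  1.27  2.   -0.51  1.06 -2.6 ] 1.3489225780485897e-05 5.7396677977862616e-05
[-0.67  0.57  1.1   2.09 -0.67  0.89 -2.48] 6.528660257867975e-06 4.1778357191927775e-05
```

Emit:
{"name": "play_rows", "arguments": {"rot": [[0,0,0],[0,0,0],[0,0,0],[0,0,0]], "translation": [[1.5,1.25,3],[1.5,1.25,3],[1.5,1.25,3],[1.5,1.25,3]], "fingers": [0,0,0,0]}}

```text
time_s: 22.05
tool_pos: [0.4844, -0.3356, 0.26]
tcp_rot: [-2.301, -1.268, -0.922]
force: [0.9, -0.2, 0.1]
opening: 0.0855
grip_force: 0.0
```

Emit:
{"name": "play_rows", "arguments": {"rot": [[-3.7,1.43,2.07],[-3.7,1.43,2.07],[-3.7,1.43,2.07],[-3.7,1.43,2.07],[-3.7,1.43,2.07],[-3.7,1.43,2.07],[-3.7,1.43,2.07],[-3.7,1.43,2.07],[-3.7,1.43,2.07],[-3.7,1.43,2.07],[-3.7,1.43,2.07],[0,0,0]], "translation": [[0.94,4.11,-0.56],[0.94,4.11,-0.56],[0.94,4.11,-0.56],[0.94,4.11,-0.56],[0.94,4.11,-0.56],[0.94,4.11,-0.56],[0.94,4.11,-0.56],[0.94,4.11,-0.56],[0.94,4.11,-0.56],[0.94,4.11,-0.56],[0.94,4.11,-0.56],[0,0,0]], "fingers": [0,0,0,0,0,0,0,0,0,0,0,0]}}

```text
time_s: 23.55
tool_pos: [0.5864, 0.1226, 0.1964]
tcp_rot: [-2.361, -2.058, 0.002]
force: [-0.2, -0.6, -0.3]
opening: 0.0855
grip_force: 0.0
```

Run:
```python
from c import *
b=(np.array([.5867,.1127,.10]),down(-8.5,1));print(q.round(2),p);seg(cur(),b,35)
```

```text
[-0.4   0.39  0.16  1.78 -0.08  0.98 -0.34] [0.58636969 0.12261429 0.19644991]
3 rows: rot [-0.12, -0.14, -0.22] tr [0.01, -0.33, -3.21] | tot [-0.4 -0.4 -0.6] [ 0.03 -0.99 -9.64]
```

Emit:
{"name": "play_rows", "arguments": {"rot": [[-0.1,-0.1,-0.2],[-0.1,-0.1,-0.2],[-0.1,-0.1,-0.2],[0,0,0],[0,0,0]], "translation": [[0,-0.3,-3.2],[0,-0.3,-3.2],[0,-0.3,-3.2],[0,0,0],[0,0,0]], "fingers": [0,0,0,0,0]}}

```text
time_s: 24.18
tool_pos: [0.5878, 0.1059, 0.1029]
tcp_rot: [2.39, 2.037, 0.002]
force: [0.1, -0.3, -0.5]
opening: 0.0854
grip_force: 0.0
```

Run:
```python
from c import *
b=(np.array([.5867,.1127,.05]),down(-8.5,1));print(q.round(2),p);seg(cur(),b,10)
```

```text
[-0.37  0.5   0.16  1.86 -0.11  0.78 -0.31] [0.5877982  0.10593493 0.10292153]
6 rows: rot [0.01, 0.02, 0.1] tr [-0.02, 0.11, -0.88] | tot [0.  0.1 0.6] [-0.11  0.68 -5.29]
```

Emit:
{"name": "play_rows", "arguments": {"rot": [[0,0,0.1],[0,0,0.1],[0,0,0.1],[0,0,0.1],[0,0,0.1],[0,0,0.1],[0,0,0],[0,0,0]], "translation": [[0,0.2,0],[0,0.3,0],[0,0.2,-1],[0,0,-1.2],[-0.1,0,-1],[0,0,-0.8],[0,0,-0.5],[0,0,0]], "fingers": [0,0,0,0,0,0,0,0]}}

```text
time_s: 25.18
tool_pos: [0.5861, 0.113, 0.0565]
tcp_rot: [2.379, 2.05, -0.001]
force: [0.2, -0.1, 0.0]
opening: 0.0852
grip_force: 0.0
```

Emit:
{"name": "play_rows", "arguments": {"rot": [[0,0,0],[0,0,0],[0,0,0],[0,0,0],[0,0,0],[0,0,0],[0,0,0],[0,0,0],[0,0,0],[0,0,0]], "translation": [[0,0,-0.4],[0,0,-0.2],[0,0,0],[0,0,0],[0,0,0],[0,0,0],[0,0,0],[0,0,0],[0,0,0],[0,0,0]], "fingers": [0,0,1,1,1,1,1,1,1,1]}}

```text
time_s: 26.42
tool_pos: [0.5865, 0.1132, 0.0512]
tcp_rot: [2.379, 2.05, 0.001]
force: [-0.0, -0.6, 2.4]
opening: 0.0252
grip_force: 62.2
```

Emit:
{"name": "play_rows", "arguments": {"rot": [[0,0,0],[0,0,0],[0,0,0],[0,0,0],[0,0,0],[0,0,0],[0,0,0],[0,0,0],[0,0,0],[0,0,0],[0,0,0],[0,0,0]], "translation": [[0,0,1.5],[0,0,3],[0,0,3],[0,0,3],[0,0,3],[-1,-2.5,2],[-1.5,-3.6,0],[-1.5,-3.6,0],[-1.5,-3.6,0],[-1.5,-3.6,0],[-1.1,-2.7,0],[-1,-2.6,0]], "fingers": [1,1,1,1,1,1,1,1,1,1,1,1]}}

```text
time_s: 27.92
tool_pos: [0.4941, -0.1098, 0.2064]
tcp_rot: [2.38, 2.05, -0.0]
force: [-0.6, -0.3, -0.9]
opening: 0.0248
grip_force: 61.7
```

Emit:
{"name": "play_rows", "arguments": {"rot": [[0,0,0],[0,0,0]], "translation": [[0,0,0],[0,0,0]], "fingers": [1,1]}}

```text
time_s: 28.18
tool_pos: [0.4954, -0.1078, 0.2062]
tcp_rot: [2.378, 2.051, 0.001]
force: [0.2, 0.0, -1.5]
opening: 0.0247
grip_force: 61.8
```

Run:
```python
from c import *
b=(np.array([.4957,-.1103,.17]),down(-8.5,1));print(q.round(2),p,R0.as_matrix()[2].round(4));seg(cur(),b,10)
import cv2
i=ctrl.get_image("top");t=i["color"][190:310,260:380,::-1];j=ctrl.get_image("scene");s=j["color"][180:300,245:365,::-1]
cv2.imwrite("pics/h1.png",cv2.resize(np.hstack([t,s]),None,fx=3.3,fy=3.3,interpolation=cv2.INTER_CUBIC))
```

```text
[-0.1   0.24  0.27  1.98 -0.08  0.93  0.06] [ 0.49538097 -0.10784067  0.20616205] [-0.0002  0.001  -1.    ]
4 rows: rot [0.0, 0.01, -0.02] tr [0.01, -0.06, -0.9] | tot [ 0.   0.1 -0.1] [ 0.03 -0.25 -3.62]
```

View pics/h1.png

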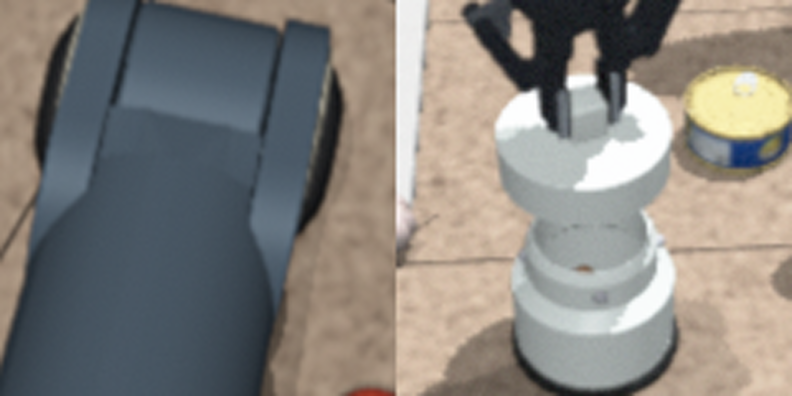

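The cap is held level (scene crop x 495–671) above the jar (belly x 511–676). I'll check that against the projection.

Run:
```python
from h import *
f=lambda X:245+(X-396+.5)/3.3-.5
zc=.2062-.0512
a=box("scene",(.4956,-.1078,zc+.031),.053);b=box("scene",(.4956,-.1078,zc+.0),.053)
print("cap pred x",min(a[0],b[0]),max(a[2],b[2]),"top",a[1],"bot",b[3],"meas",f(495),f(671),180+76/3.3,180+221/3.3)
c=box("scene",(.4957,-.1103,.064),.054);print("jar pred",c[0],c[2],"meas",f(511.5),f(676))
```

```text
cap pred x 274.93454991397385 328.15709286662275 top 202.3386125064078 bot 248.53160855246693 meas 274.6515151515151 327.9848484848485 203.03030303030303 246.96969696969697
jar pred 279.28613758942953 328.82583128194705 meas 279.6515151515151 329.5
```

Emit:
{"name": "play_rows", "arguments": {"rot": [[0,0,0],[0,0,0],[0,0,0],[0,0,0],[0,0,0],[0,0,0],[0,0,0],[0,0,0]], "translation": [[0.08,-0.27,-1],[0,0,-1.2],[0,0,-1.2],[0,0,-1],[0,0,-0.7],[0,0,-0.3],[0,0,0],[0,0,0]], "fingers": [1,1,1,1,1,1,1,1]}}

```text
time_s: 29.32
tool_pos: [0.4963, -0.1116, 0.1523]
tcp_rot: [2.379, 2.05, 0.001]
force: [0.7, -0.9, -0.7]
opening: 0.0248
grip_force: 61.7
```

Emit:
{"name": "play_rows", "arguments": {"rot": [[0,0,0],[0,0,0],[0,0,0],[0,0,0],[0,0,0]], "translation": [[0,0.1,0],[0,0,-0.3],[0,0,-0.3],[0,0,-0.2],[0,0,0]], "fingers": [1,1,1,1,1]}}

```text
time_s: 29.95
tool_pos: [0.4959, -0.1106, 0.1437]
tcp_rot: [2.379, 2.05, -0.001]
force: [0.0, -0.3, -0.8]
opening: 0.0248
grip_force: 61.7
```

No lateral contact; pressing down now.

Emit:
{"name": "play_rows", "arguments": {"rot": [[0,0,0],[0,0,0],[0,0,0],[0,0,0]], "translation": [[0,0,-0.2],[0,0,-0.2],[0,0,-0.1],[0,0,0]], "fingers": [1,1,1,1]}}

```text
time_s: 30.45
tool_pos: [0.4963, -0.1114, 0.1403]
tcp_rot: [2.379, 2.049, 0.0]
force: [-2.3, -0.4, 9.5]
opening: 0.0247
grip_force: 63.1
```

Emit:
{"name": "play_rows", "arguments": {"rot": [[0,0,0],[0,0,0],[0,0,0],[0,0,0]], "translation": [[0,0,-0.2],[0,0,-0.2],[0,0,-0.2],[0,0,0]], "fingers": [1,1,1,1]}}

```text
time_s: 30.95
tool_pos: [0.4951, -0.1111, 0.1314]
tcp_rot: [2.38, 2.05, -0.003]
force: [1.7, -3.9, -12.5]
opening: 0.0247
grip_force: 60.5
```

Emit:
{"name": "play_rows", "arguments": {"rot": [[0,0,0],[0,0,0],[0,0,0],[0,0,0]], "translation": [[0,0,-0.2],[0,0,-0.2],[0,0,0],[0,0,0]], "fingers": [1,1,1,1]}}

```text
time_s: 31.45
tool_pos: [0.4961, -0.1103, 0.1293]
tcp_rot: [2.379, 2.05, 0.0]
force: [-1.5, -1.8, 1.0]
opening: 0.0246
grip_force: 61.8
```

Emit:
{"name": "play_rows", "arguments": {"rot": [[0,0,0],[0,0,0],[0,0,0],[0,0,0],[0,0,0]], "translation": [[0,0,-0.3],[0,0,-0.3],[0,0,0],[0,0,0],[0,0,0]], "fingers": [1,1,1,1,1]}}

```text
time_s: 32.08
tool_pos: [0.4963, -0.1104, 0.1286]
tcp_rot: [-2.38, -2.05, -0.003]
force: [-15.4, 1.7, 44.7]
opening: 0.0246
grip_force: 67.4
```

Emit:
{"name": "play_rows", "arguments": {"rot": [[0,0,0],[0,0,0],[0,0,0],[0,0,0]], "translation": [[0,0,0.3],[0,0,0],[0,0,0],[0,0,0]], "fingers": [1,1,1,1]}}

```text
time_s: 32.58
tool_pos: [0.4963, -0.1103, 0.1288]
tcp_rot: [2.379, 2.051, 0.002]
force: [-6.0, -0.5, 20.4]
opening: 0.0247
grip_force: 64.4
```

Run:
```python
from mv import *
import cv2
i=ctrl.get_image("scene")["color"][160:360,210:410,::-1];cv2.imwrite("pics/f.png",cv2.resize(i,None,fx=3,fy=3,interpolation=cv2.INTER_CUBIC))
s=ctrl.get_state();print(s["force"],s["tool_pos"],s["time_s"])
```

```text
[-7.65738226  0.70259936 22.36929019] [ 0.49630576 -0.11033153  0.12880845] 32.625
```

View pics/f.png

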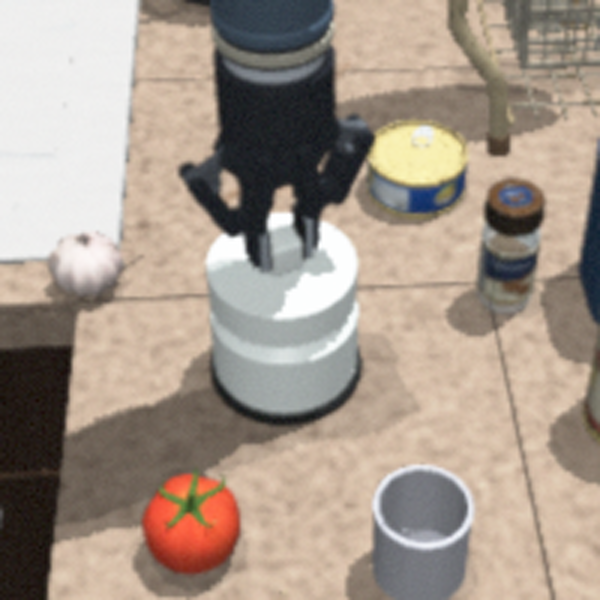

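The cap sits level and flush on the jar (crop 282,290), pressed with about 20 N. The cup stands upright (422,530), and the bystanders in view have not moved.

```bash
python3 -c "
from rig import ctrl
print(ctrl.job_done())"
```

```text
the job is handed in; nothing more can be done
None
```

I handed the job in at about 33 s: all six nuts are in the jar, the empty cup stands upright, and the cap is clicked home and still held by its knob, pressed down with about 20 N; no verdict came back.

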